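Zero the pump speed selector, click it to step four and start

ROBOT

A 6-joint arm with a two-finger parallel gripper is mounted at the origin on the work surface. World frame = base frame: x ahead of the robot, y to its left, z up, the work surface at z = 0. Lengths are in m, angles in rad, forces in N, time in s.
With the tool pointing down it reaches from about 0.325 to 0.9 m from the base axis. Payload 6.1 kg.
Tool frame: the origin (TCP) lies on the centre line of the jaws, within the pads' length; the fingertips stand 14 mm ahead of it and the grasp point (between the pads) lies 5 mm behind it; z points along the fingers, y is the line along which they close (so a half turn about z gives the same grasp; the last joint's range is limited). The gripper opens to 85 mm and grips with 20 to 120 N. Pads are 22 mm wide; open, the fingers measure 114 mm over their backs; the gripper's body (76 mm by 85 mm) begins 54 mm behind the grasp point. The pads swing forward as they close: fully open they stand 13 mm farther back than shut.
Start: joints at [0.994, 0.22, 1.526, -0, 1.395, -0.126], TCP at [0.272, 0.563, 0.245] pointing down, gripper open.
Joint ranges: [-2.98, 2.98], [-0.91, 2.08], [0.09, 2.57], [-1.24, 4.39], [0.2, 2.65], [-2.68, 2.68]. Speed limits (rad/s): [2.57, 2.57, 3.01, 3.14, 3.14, 3.14].

INTERFACE

Orientations are given as a rotation vector (axis times angle).
In Python, from workcell import r, cams, finish_job gives the robot as it stands.
- The arm moves only by the shell command python3 -m jog 'ROWS' [OPENING]. ROWS is JSON, one flat list of numbers, 4 for each row, row after row: the shift along the tool's x, y, z in mm, then the turn about the tool's z in rad. A call has exactly 10 rows; each row shifts and turns the commanded pose from where the row before left it, along the tool's axes as they then stand; what a row does not reach is not made up. A row lasts 1/12 s, in which the tool goes at most 41.7 mm and 7.16 degrees, less where a joint would pass 70% of its speed; a pose out of reach is approached as far as the arm can. A call with a gripper value outside its range is refused whole. OPENING is the finger opening in mm, from 0 to 85.4, set as the call begins (- or left out, the last holds). The fingers move at their own pace and stop on an object; the grip force is fixed at half the most. Time passes only in rows, so rows that do not move let the fingers close, or fill a call up. It gives the time, the measured TCP pose, the force, the opening and the grip force at its end, in the units of the state.
- r.sense(): the state, without advancing time (a new reading comes with each control period).
- cams.grab_frame(name): name is "scene" or "top" or "wrist"; returns the picture (480x640x3 uint8, blue, green, red); there is no depth.
- cams.camera_model(name): a dict with "fx", "fy", "cx", "cy" (pixels), "pose" (4x4, takes a point from camera to world coordinates). Camera axes: x right, y down, z forward; pixel columns grow to the right and rows downward; lengths in m; the calibration is good to about 2 mm. A picture is of the moment at which its call begins: read the wrist's pose just before it. camera_model takes no time and is no camera call; for the wrist camera it gives the pose at the moment of the call.
- finish_job(): hands the job in; it is judged then, once.
The state is a dict: "time_s": time; "joint_positions": joint angles; "joint_vel": joint speeds; "tau": joint torques, N m; "tcp_pos": TCP position; "orientation": TCP orientation; "wrist_force": force on the tool from outside, world axes, zero at the start; "ft_torque": the same for the moment, N m; "opening": finger opening in m; "gripper_force": force on a finger pad.
Only numpy, scipy, OpenCV 4.12 (cv2) and the standard library are available. Lean on these libraries where they do the work, as an engineer would, in place of code of your own. Each camera call takes 0.05 s, during which the arm holds its last target. There are 200 camera calls.

TASK

Set the pump controller to speed four and start it: with a fingertip against the side of the selector's pointer, push it fully back counter-clockwise to its stop, then push it clockwise exactly four clicks from the stop without running past the fourth, and leave it seated there. Only then press the start button fully in and let it spring back. Do not pinch the pointer, and leave the bolt box's lid shut and the loose fittings and the wrench where they lie.

Things in the scene. Friction and masses are not known exactly. Their poses are not given: they have to be found in the camera images.
- controller: pump controller: white flat case fixed to the shelf, 180 mm (x) by 280 mm (y), 70 mm high; origin at the centre of its underside, z up, -x side to the robot at yaw 0. On top: the selector's axis at x 0, y +50 mm, the start button at x 0, y -90 mm, a loose nut near x 62, y -50 and a loose ring near x -62, y -45
- selector (a joint): selector angle (rad), 0 at the counter-clockwise stop, growing clockwise seen from above, to pi. Seven sprung detents 0.524 (30 deg) apart, the first at 0: the fourth click is 2.094. Past half way it snaps on to the next, ahead of the finger, and stays. Turning takes 0.12 N m (3 N at 40 mm). At angle a the pointer points to (sin a, cos a) in the controller's frame. Starts at click 1, 2 or 3
- selector_axis (a point): point on the selector's vertical axis, fixed, 92 mm above the shelf, half way up the pointer. Round it lies an aluminium dial plate, radius 70 mm, face 73 mm above the shelf, with 7 black marks (one per detent) 54 to 67 mm from the axis; the thick one, towards the case's +y, is the stop
- selector_tip (a point): middle of the end face of the selector's pointer, 52 mm from the axis. The pointer is an upright black blade with a thin aluminium ridge on top, 14 mm thick, from 18 mm behind the axis to 52 mm ahead; it spans heights of 76 to 108 mm above the shelf (ridge 110). A hub of radius 17 mm, up to 88 mm, sits under its middle
- flank_cw: the clockwise side of the pointer blade (its flat face that is pushed to turn it counter-clockwise); 5 mm thick, 66 mm long, 32 mm high; origin on the blade 4.5 mm from the selector's axis, at the height of the case top
- flank_ccw: the counter-clockwise side of the pointer blade (pushed to turn it clockwise), like flank_cw on the other face. Pressing both flanks at once is pinching
- start (a joint): travel of the start button in m, 0 released, 0.006 fully in; it springs back; 5 N push it fully in
- start_top (a point): centre of the top face of the start button: steel, round, 30 mm across, in a dark ring of 46 mm across and 12 mm high on the case; the face is 92 mm above the shelf when released (moves with the button), pressed straight down
- tee: heavy stainless tee fitting lying flat on the shelf, 130 mm (y) by 98 mm, 55 mm high, to the +y side of the controller; loose, leave alone; origin under the crossing
- socket_wrench: chrome socket wrench lying on the shelf behind (+x) the controller, 220 mm long (x), up to 41 mm high; loose, leave alone; origin under its middle
- nut_a: brass hexagon nut, 30 mm across flats, 16 mm high, lying on the controller; loose, leave alone; origin at the centre of its underside
- nut_b: brass hexagon nut, 36 mm across flats, 18 mm high, on the shelf between controller and robot; loose, leave alone; origin at the centre of its underside
- centering_ring: matte aluminium centering ring, 40 mm outside, 26 mm inside, 8 mm high, lying on the controller; loose, leave alone; origin at the centre of its underside
- bolt_lid (a joint): hinge angle (rad) of the steel lid of the bolt box, which stands at the -y side of the controller (100 x 120 mm, 65 mm high, with a 35 mm knob on the lid); 0 is shut; leave alone
Not all that is in view belongs to the job. Of the things shaped like the part that bears bolt_lid, the dark steel one is meant.

How it is judged:
On the way, in this order (a step that is already met when the one before it is completed fails the run):
1. the selector is turned fully back to its counter-clockwise stop (value of joint selector below 0.1 rad), for 0.1 s.
2. the selector sits at the fourth click from the stop (value of joint selector between 1.944 and 2.244 rad), for 0.2 s.
3. the start button is pressed in with the selector at the fourth click (all of step 2 and value of joint start above 0.0045 m), for 0.05 s.
At the end, for the whole second after the job is handed in: the selector rests in its fourth detent from the stop (2.094 rad, within 0.12), the start button has been pressed and is out again (within 1.5 mm), the bolt box's lid is shut and every loose part lies within 20 mm of where it was (value of joint selector between 1.974 and 2.214 rad and velocity of joint selector between -0.1 and 0.1 rad/s and value of joint start below 0.0015 m and value of joint bolt_lid below 0.1 rad and distance of each of tee, socket_wrench, nut_a, nut_b, centering_ring from where it was at the start of the episode below 0.02 m); the robot touches nothing.
It fails at once if the selector runs past the fourth click (value of joint selector above 2.4 rad).
It fails at once if the start button is pressed while the selector is not at the fourth click (value of joint start above 0.003 m and not (value of joint selector between 1.894 and 2.294 rad)).
It fails at once if the pointer is pinched between the fingers (contact force between the fingers and flank_cw above 1.5 N and contact force between the fingers and flank_ccw above 1.5 N).
It fails at once if the bolt box's lid is lifted (value of joint bolt_lid above 0.15 rad).
It fails at once if a loose fitting, nut, ring or the wrench is shifted or lifted by more than 20 mm (distance of any of tee, socket_wrench, nut_a, nut_b, centering_ring from where it was at the start of the episode above 0.02 m).
It also fails if it takes over 69 s, if anything falls off the work surface, if the arm or the gripper's body presses on something with over 40 N, if the wrist force passes 120 N, or if a joint passes its speed limit or range.

## Working session

There is one attempt and no reset: what is moved stays moved. The work goes in short steps, Python scripts to look and compute and a shell command to move; the robot and the scene stay as the last step left them, time stands still between calls to the robot, and variables do not carry over. Pictures are saved under pics/ and viewed, at most 13 in all, crops included, and the job is handed in when it is done.

```bash
mkdir -p pics; python3 - <<'E'
from workcell import r,cams
import cv2,numpy as np
for n in("top","scene"):
    f=cams.grab_frame(n);cv2.imwrite(f"pics/{n}0.png",f)
    m=cams.camera_model(n);print(n,{k:np.round(v,3).tolist() for k,v in m.items()})
s=r.sense();print(s['tcp_pos'],s['orientation'],s['time_s'])
E
```

```text
top {'fx': 492.538, 'fy': 492.538, 'cx': 319.49, 'cy': 239.943, 'pose': [[0.003, -0.993, 0.122, 0.497], [-1.0, -0.003, -0.001, 0.022], [0.001, -0.122, -0.993, 1.076], [0.0, 0.0, 0.0, 1.0]]}
scene {'fx': 461.756, 'fy': 461.756, 'cx': 328.23, 'cy': 240.324, 'pose': [[0.22, 0.704, -0.675, 1.315], [0.976, -0.161, 0.15, -0.133], [-0.003, -0.692, -0.722, 0.838], [0.0, 0.0, 0.0, 1.0]]}
[0.27200701 0.56211572 0.24431028] [-7.01923135e-01 -3.06154755e+00  2.59983478e-03] 0.1
```

View pics/top0.png

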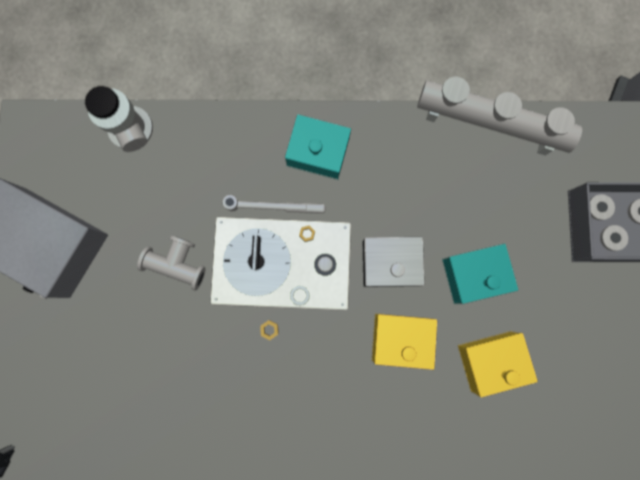

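View pics/scene0.png

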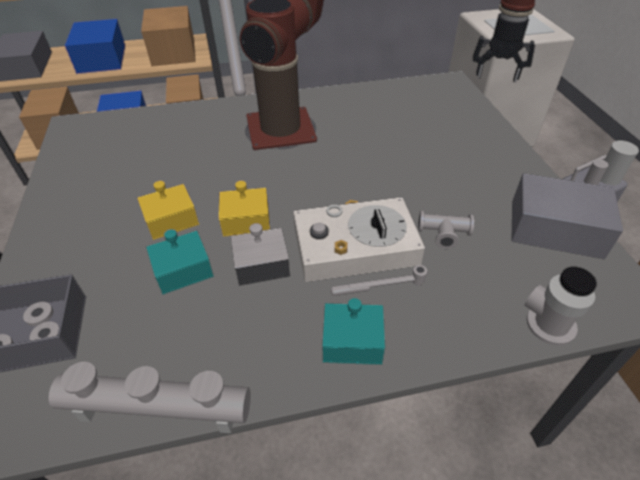

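The top view shows the controller at about (282,264), with the dial centre near (257,262). The thick stop mark is at left (227,261), the pointer points up (+x, about click 3), and the button is at (325,264).

Lidded boxes:
- grey steel (394,262)
- teal (318,146) and (482,274)
- yellow (406,342) and (500,365)

The grey steel one next to the controller's -y side is the bolt box. I only have to keep clear of it. Next I'll measure.

```bash
cat > h.py <<'E'
import numpy as np,cv2
from workcell import r,cams
from scipy.spatial.transform import Rotation as R
def ray(m,px,z):
    P=np.array(m['pose']);u=np.array([(px[0]-m['cx'])/m['fx'],(px[1]-m['cy'])/m['fy'],1.])
    d=P[:3,:3]@u;o=P[:3,3];return (o+d*(z-o[2])/d[2])[:2]
def tool():
    s=r.sense();M=R.from_rotvec(s['orientation']).as_matrix()
    return s,np.array(s['tcp_pos']),M
E
python3 - <<'E'
from h import *
f=cv2.imread('pics/top0.png');m=cams.camera_model('top')
h=cv2.cvtColor(f,cv2.COLOR_BGR2HSV)
w=((f.min(2)>140)).astype(np.uint8)*255
roi=np.zeros_like(w);roi[205:320,200:360]=255;w&=roi
w=cv2.morphologyEx(w,cv2.MORPH_CLOSE,np.ones((3,3)))
c=max(cv2.findContours(w,0,2)[0],key=cv2.contourArea)
b=cv2.boxPoints(cv2.minAreaRect(c));print(b)
q=np.array([ray(m,p,.07) for p in b]);print(q.round(4),q.mean(0))
cv2.imwrite('pics/c0.png',cv2.resize(f[205:325,195:435],None,fx=3.3,fy=3.3,interpolation=2))
for i in range(4):
    d=q[(i+1)%4]-q[i];print(np.linalg.norm(d),np.degrees(np.arctan2(d[1],d[0])))
E
```

```text
[[209.52649 304.1288 ]
 [213.29602 215.54451]
 [351.49255 221.4252 ]
 [347.72302 310.00952]]
[[ 0.4887  0.2435]
 [ 0.6706  0.2411]
 [ 0.6591 -0.045 ]
 [ 0.4776 -0.0364]] [0.57397424 0.10080076]
0.18191720546289777 -0.742992648812423
0.28634260486826635 -92.3038030323276
0.1816414005397073 177.29334323214232
0.28011050832957063 87.73972452927036
```

View pics/c0.png

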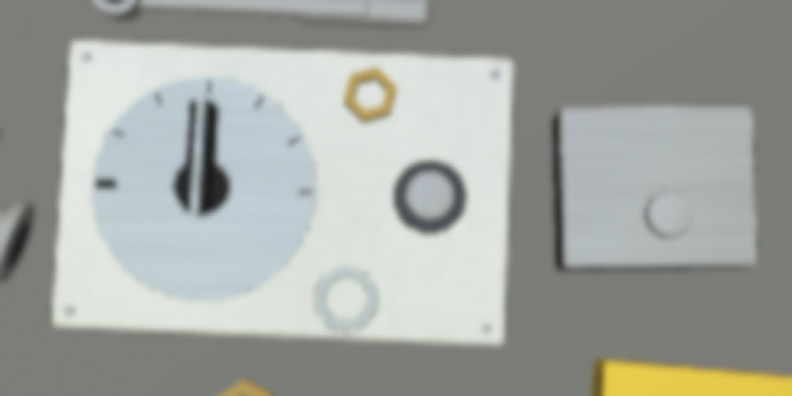

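The crop shows the pointer at the fourth mark (3 clicks, +x). The dial centre is at crop (205,188), the button at (430,197), the nut at (370,95) and the ring at (346,300). The grey steel box's knob is at (668,213). I'll move above the selector, close the fingers and look with the wrist camera.

```bash
python3 -m jog '[-22,-12,-1,0,-22,-12,-1,0,-22,-12,-1,0,-22,-12,-1,0,-22,-12,-1,0,-22,-12,-1,0,-22,-12,-1,0,-22,-12,-1,0,-22,-12,-1,0,-22,-12,-1,0]' 0 
python3 -m jog '[-23,-12,-1,0,-23,-12,-1,0,-23,-12,-1,0,-23,-12,-1,0,-23,-12,-1,0,-23,-12,-1,0,-23,-12,-1,0,-23,-12,-1,0,-23,-12,-1,0,-23,-12,-1,0]'
python3 -m jog '[0,0,0,0.1155,0,0,0,0.1155,0,0,0,0.1155,0,0,0,0.1155,0,0,0,0.1155,0,0,0,0.1155,0,0,0,0.1155,0,0,0,0.1155,0,0,0,0.1155,0,0,0,0.1155]'
python3 - <<'E'
from h import *
mt=cams.camera_model('top')
a=ray(mt,(257.1,262),.073);b=ray(mt,(325.3,264.7),.092);print('axis',a,'btn',b,np.degrees(np.arctan2(*(a-b)[::-1])))
m=cams.camera_model('wrist');f=cams.grab_frame('wrist');cv2.imwrite('pics/w0.png',f)
s,p,M=tool();print(p,M.round(4).tolist(),s['joint_positions'],s['time_s'],s['opening']);np.save('w0.npy',m['pose']);print({k:np.round(v,3).tolist() for k,v in m.items()})
E
```

```text
time_s: 0.93
tcp_pos: [0.4184, 0.3575, 0.2549]
orientation: [-0.702, -3.062, 0.001]
wrist_force: [0.4, 0.2, 0.2]
opening: 0.0001
gripper_force: 0.0
time_s: 1.77
tcp_pos: [0.5731, 0.1493, 0.2648]
orientation: [-0.702, -3.061, 0.0]
wrist_force: [0.0, -0.1, -0.8]
opening: 0.0003
gripper_force: 0.0
time_s: 2.6
tcp_pos: [0.5724, 0.1504, 0.2647]
orientation: [-2.266, -2.175, 0.001]
wrist_force: [-0.3, 0.2, -0.3]
opening: -0.0002
gripper_force: 0.0
axis [0.57420046 0.14830285] btn [0.56769364 0.00934759] 87.31898259845696
[0.57245392 0.1504525  0.26467579] [[0.0474, 0.9989, -0.0011], [0.9989, -0.0474, -0.0001], [-0.0002, -0.0011, -1.0]] [1.23811501e-01 1.30449673e-01 1.59216149e+00 1.69719694e-05
 1.42012180e+00 1.71246624e-01] 2.65 5.706399417495326e-05
{'fx': 396.443, 'fy': 396.443, 'cx': 313.321, 'cy': 239.31, 'pose': [[0.999, -0.039, -0.013, 0.575], [-0.041, -0.959, -0.281, 0.222], [-0.002, 0.282, -0.959, 0.394], [0.0, 0.0, 0.0, 1.0]]}
```

View pics/w0.png

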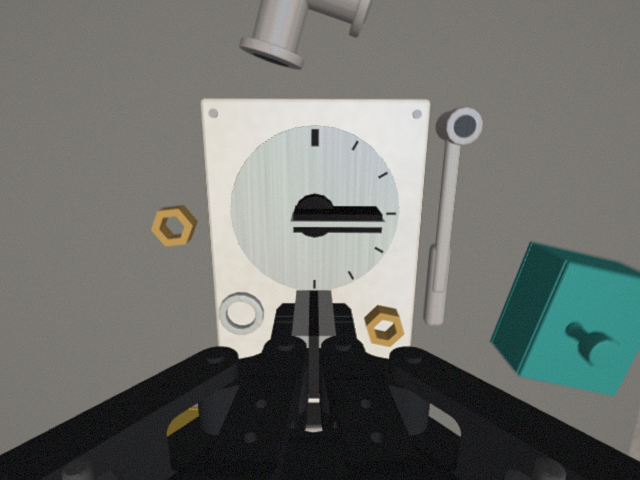

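The wrist view shows the stop mark at (315,138), the opposite mark at (315,284), and the dial spanning columns 230–399 and rows 124–291. The closed tips are at (314,312). I'll cast the marks to the world.

```bash
python3 - <<'E'
from h import *
m=cams.camera_model('wrist');m['pose']=np.load('w0.npy')
f=cv2.imread('pics/w0.png')
P=lambda x,y,z=.073:ray(m,(x,y),z)
A,B,C,D=P(315,138),P(315,284),P(230,208),P(399.5,208)
print('marks',A,B,(A+B)/2,np.linalg.norm(A-B)/2,'yaw',np.degrees(np.arctan2(*(A-B)[::-1]))-90)
print('edges',(C+D)/2,np.linalg.norm(C-D), (P(315,124)+P(315,291))/2,np.linalg.norm(P(315,124)-P(315,291)))
c=P(391,213.5);print('mid mark',c)
print('ridge',P(293,229.5,.11),P(382,229.5,.11))
# case corners
print('corner screws',P(213,113,.07),P(417,114,.07))
for x,y in((202,100),(430,100)):print(P(x,y,.07))
E
```

```text
marks [0.5751885  0.21067846] [0.57029179 0.08718623] [0.57274014 0.14893234] 0.06179463357691711 yaw -2.2706986692352444
edges [0.57273249 0.15473678] 0.13985736722891937 [0.57281807 0.15089749] 0.14077011380332763
mid mark [0.63566877 0.14755031]
ridge [0.55625617 0.14691519] [0.62218841 0.14425836]
corner screws [0.49648273 0.23269278] [0.6553386  0.22545313]
[0.48905731 0.24258008]
[0.66502338 0.23537341]
```

Axis is about (0.573,0.150), yaw about -2.3°, and the button is about (0.567,0.010). The shut fingertips check out at 14 mm ahead of the TCP. I'll descend on the clockwise side of the blade.

```bash
python3 -m jog '[-3,4,11,0,-3,4,11,0,-3,4,11,0,-3,4,11,0,-3,4,11,0,-3,4,11,0,-3,4,11,0,-3,4,11,0,-3,4,11,0,-3,4,11,0]' 0 
python3 -m jog '[0,0,5.3,0,0,0,5.3,0,0,0,5.3,0,0,0,5.3,0,0,0,5.3,0,0,0,5.3,0,0,0,5.3,0,0,0,5.3,0,0,0,5.3,0,0,0,5.3,0]'
python3 -m jog '[1,0,0,0,1,0,0,0,1,0,0,0,1,0,0,0,1,0,0,0,1,0,0,0,1,0,0,0,1,0,0,0,1,0,0,0,1,0,0,0]'
```

```text
time_s: 3.48
tcp_pos: [0.6121, 0.1187, 0.1541]
orientation: [-2.26, -2.182, 0.0]
wrist_force: [0.9, -0.8, 0.3]
opening: -0.0001
gripper_force: 0.0
time_s: 4.32
tcp_pos: [0.6117, 0.1191, 0.1019]
orientation: [2.26, 2.182, 0.0]
wrist_force: [-0.5, 0.4, 0.9]
opening: 0.0002
gripper_force: 0.0
time_s: 5.15
tcp_pos: [0.6121, 0.1292, 0.1023]
orientation: [2.26, 2.182, 0.0]
wrist_force: [0.4, -0.3, -1.1]
opening: -0.0001
gripper_force: 0.0
```

```bash
python3 -m jog '[3.6,1.5,0,-0.0873,3.6,1.5,0,-0.0873,3.6,1.5,0,-0.0873,3.6,1.5,0,-0.0873,3.6,1.5,0,-0.0873,3.6,1.5,0,-0.0873,3.6,1.5,0,-0.0873,3.6,1.5,0,-0.0873,3.6,1.5,0,-0.0873,3.6,1.5,0,-0.0873]' 0 
cat >> h.py <<'E'
A=np.array([.573,.150])
def rel():
    s,p,M=tool();d=p[:2]-A
    print('p',(1e3*d@M[:2,0]).round(1),(1e3*d@M[:2,1]).round(1),'z',p[2].round(4),'yaw_y',np.degrees(np.arctan2(M[1,1],M[0,1])).round(1),'blade a',(87.7-np.degrees(np.arctan2(M[1,1],M[0,1]))).round(1),s['wrist_force'],s['time_s'])
E
python3 -c "
from h import *
rel();cv2.imwrite('pics/w1.png',cams.grab_frame('wrist'))"
```

```text
time_s: 5.98
tcp_pos: [0.6143, 0.1664, 0.1025]
orientation: [1.119, 2.934, -0.0]
wrist_force: [1.3, -0.8, -1.5]
opening: -0.0
gripper_force: 1.1
p -19.9 39.7 z 0.1025 yaw_y 48.2 blade a 39.5 [ 1.26091626 -0.83160251 -1.53900929] 5.9833
```

View pics/w1.png

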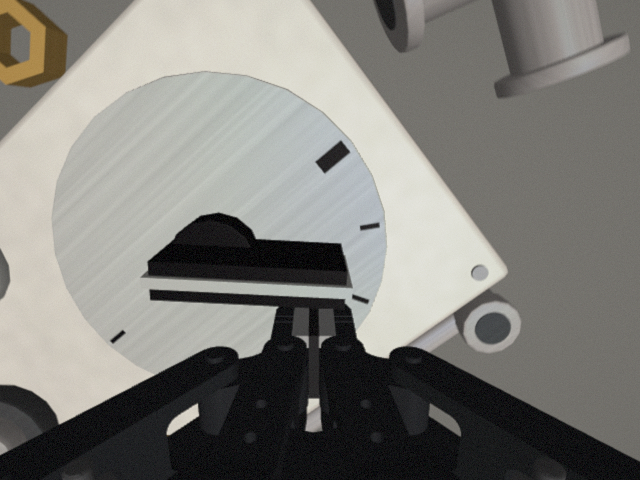

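The pointer has moved with the finger to about 40°. The stop mark is at (332,157). I'll continue the arc towards the stop.

```bash
python3 -m jog '[3.6,1.5,0,-0.0873,3.6,1.5,0,-0.0873,3.6,1.5,0,-0.0873,3.6,1.5,0,-0.0873,3.6,1.5,0,-0.0873,3.6,1.5,0,-0.0873,1.8,0.8,0,-0.0436,0,0,0,0,0,0,0,0,0,0,0,0]' 0 
python3 -c "
from h import *
rel();cv2.imwrite('pics/w2.png',cams.grab_frame('wrist'))"
```

```text
time_s: 6.87
tcp_pos: [0.5976, 0.1862, 0.1023]
orientation: [-0.263, -3.13, 0.0]
wrist_force: [0.1, -0.3, -0.5]
opening: 0.0002
gripper_force: 0.0
p -18.2 39.8 z 0.1023 yaw_y 80.4 blade a 7.3 [ 0.0621116  -0.25742119 -0.454209  ] 6.8667
```

View pics/w2.png

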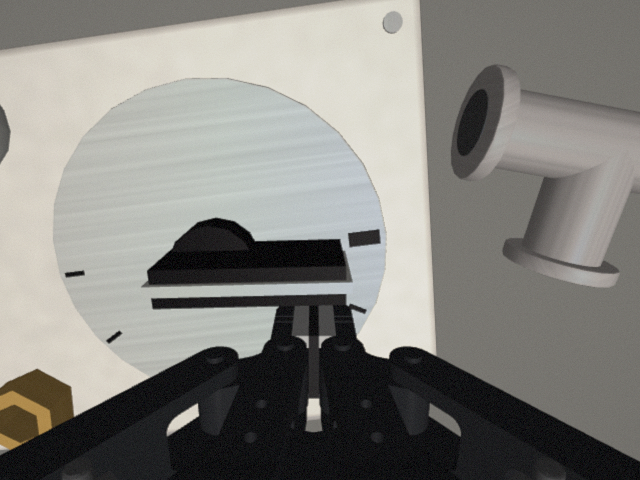

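The pointer seems a few degrees short of the stop, since the blade's slope is about 5° off the stop mark at (364,237). I'll push gently on to the stop and watch the force.

```bash
python3 -m jog '[1.8,0.8,0,-0.0436,1.8,0.8,0,-0.0436,1.8,0.8,0,-0.0436,1,0,0,0,0.5,0,0,0,0.5,0,0,0,0,0,0,0,0,0,0,0,0,0,0,0,0,0,0,0]' 0 
python3 -c "
from h import *
rel();cv2.imwrite('pics/w3.png',cams.grab_frame('wrist'))"
```

```text
time_s: 7.75
tcp_pos: [0.5923, 0.1891, 0.1025]
orientation: [0.059, 3.137, 0.001]
wrist_force: [7.3, -0.1, -5.5]
opening: 0.0
gripper_force: 3.5
p -17.9 39.8 z 0.1025 yaw_y 87.9 blade a -0.2 [ 7.31700148 -0.08567879 -5.45402488] 7.75
```

View pics/w3.png

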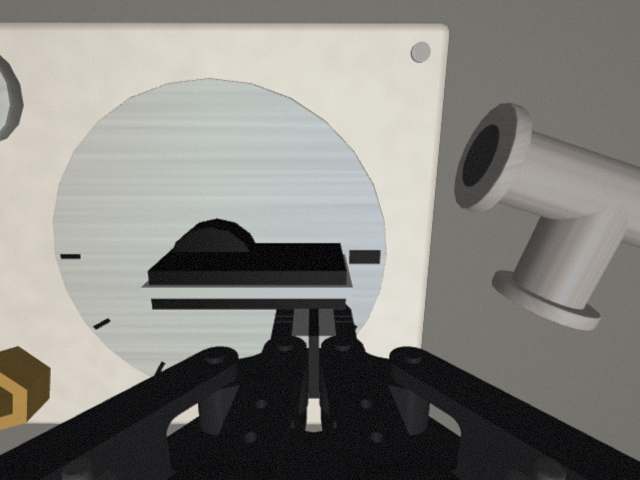

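The pointer is at the stop: the blade is parallel to the stop mark at (364,257) and the contact force is about 7 N. I'll back off, lift over and go down on the counter-clockwise side.

```bash
python3 -m jog '[-3,0,0,0,-4,0,0,0,-3,0,0,0,0,0,8,0,0,0,-16,0,0,0,-10,0,0,0,-12,0,0,0,-12,0,0,0,-12,0,0,0,-6,0]' 0 
python3 -m jog '[6,0,0,0,6,0,0,0,6,0,0,0,6,0,0,0,6,0,0,0,6,0,0,0,6,0,0,0,6,0,0,0,6,0,0,0,4,0,0,0]'
python3 -c "
from h import *
rel()"
```

```text
time_s: 8.63
tcp_pos: [0.6017, 0.1893, 0.1653]
orientation: [0.054, 3.138, 0.001]
wrist_force: [0.3, -0.8, 0.4]
opening: -0.0001
gripper_force: 0.0
time_s: 9.47
tcp_pos: [0.5418, 0.1911, 0.1623]
orientation: [-0.054, -3.141, 0.0]
wrist_force: [0.3, -0.1, 0.0]
opening: 0.0002
gripper_force: 0.0
p 32.6 40.0 z 0.1623 yaw_y 88.0 blade a -0.3 [ 0.29723769 -0.11016997  0.01961941] 9.4667
```

```bash
python3 -m jog '[0,0,6,0,0,0,6,0,0,0,6,0,0,0,6,0,0,0,6,0,0,0,6,0,0,0,6,0,0,0,6,0,0,0,6,0,0,0,6,0]' 0 
python3 -m jog '[-3,0,0,0,-3,0,0,0,-3,0,0,0,-3,0,0,0,-1,0,0,0,0,0,0,0,0,0,0,0,0,0,0,0,0,0,0,0,0,0,0,0]'
python3 -c "
from h import *
rel()"
```

```text
time_s: 10.3
tcp_pos: [0.5426, 0.191, 0.1017]
orientation: [-0.054, -3.141, 0.0]
wrist_force: [-0.2, -0.3, 0.3]
opening: 0.0
gripper_force: 0.0
time_s: 11.13
tcp_pos: [0.5555, 0.1906, 0.1024]
orientation: [0.054, 3.141, 0.0]
wrist_force: [0.3, -0.2, -0.5]
opening: 0.0001
gripper_force: 0.0
p 18.9 40.0 z 0.1024 yaw_y 88.0 blade a -0.3 [ 0.2670074  -0.20608561 -0.472538  ] 11.1333
```

```bash
python3 -m jog '[-2.8,1.2,0,0.07,-2.8,1.2,0,0.07,-2.8,1.2,0,0.07,-2.8,1.2,0,0.07,-2.8,1.2,0,0.07,-2.8,1.2,0,0.07,-2.8,1.2,0,0.07,-2.8,1.2,0,0.07,-2.8,1.2,0,0.07,-2.8,1.2,0,0.07]' 0 
python3 -c "
from h import *
rel()"
python3 -m jog '[-2.8,1.2,0,0.07,-2.8,1.2,0,0.07,-2.8,1.2,0,0.07,-2.8,1.2,0,0.07,-2.8,1.2,0,0.07,-2.8,1.2,0,0.07,-2.8,1.2,0,0.07,-2.8,1.2,0,0.07,-2.8,1.2,0,0.07,-2.8,1.2,0,0.07]'
python3 -c "
from h import *
rel();f=cams.grab_frame('wrist');cv2.imwrite('pics/w4.png',f);rel()"
```

```text
time_s: 11.97
tcp_pos: [0.5836, 0.1935, 0.1019]
orientation: [-1.131, -2.926, -0.0]
wrist_force: [-5.3, 3.8, 2.3]
opening: -0.0001
gripper_force: 2.7
p 21.4 39.4 z 0.1019 yaw_y 47.7 blade a 40.0 [-5.27077008  3.80629194  2.30340509] 11.9667
time_s: 12.8
tcp_pos: [0.6091, 0.1751, 0.1023]
orientation: [-2.068, -2.364, -0.001]
wrist_force: [-0.9, 1.0, 0.8]
opening: -0.0001
gripper_force: 0.9
p 20.1 39.1 z 0.1023 yaw_y 7.6 blade a 80.1 [-0.9081974   0.97193451  0.79889438] 12.8
p 19.4 39.2 z 0.1023 yaw_y 7.4 blade a 80.3 [ 0.22421443  0.04530462 -0.13545736] 12.85
```

View pics/w4.png

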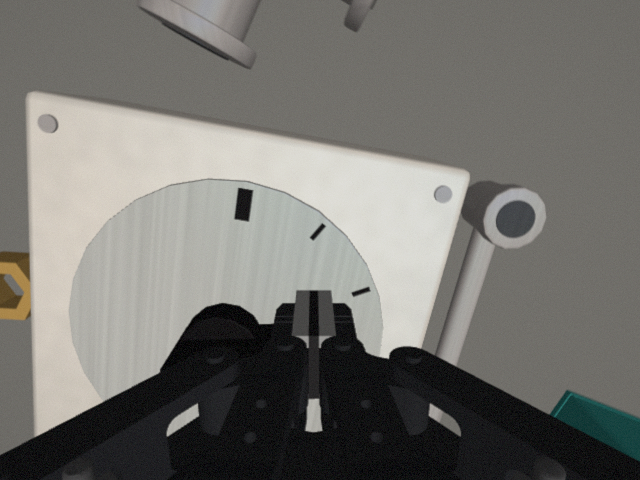

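The view shows the finger behind the blade, which is mostly hidden. The marks at 0, 30 and 60° are at (243,205), (317,232) and (361,292), and there is no contact force. So the pointer has snapped ahead to about 90°. Next I'll push slowly towards just past 105°.

```bash
python3 -m jog '[-2.8,1.2,0,0.07,-2.8,1.2,0,0.07,-2.8,1.2,0,0.07,-2.8,1.2,0,0.07,-1.4,0.6,0,0.035,-1.4,0.6,0,0.035,-1.4,0.6,0,0.035,0,0,0,0,0,0,0,0,0,0,0,0]' 0 
python3 -c "
from h import *
rel()"
```

```text
time_s: 13.68
tcp_pos: [0.6153, 0.1587, 0.1022]
orientation: [2.478, 1.931, -0.001]
wrist_force: [1.5, -0.7, -0.7]
opening: 0.0003
gripper_force: 0.0
p 18.7 38.9 z 0.1022 yaw_y -14.2 blade a 101.9 [ 1.4642437  -0.74918089 -0.73274614] 13.6833
```

```bash
python3 -m jog '[-1.4,0.6,0,0.035,0,0,0,0,-1.4,0.6,0,0.035,0,0,0,0,-1.4,0.6,0,0.035,0,0,0,0,0,0,0,0,0,0,0,0,0,0,0,0,0,0,0,0]' 0 
python3 -c "
from h import *
rel()
m=cams.camera_model('top');f=cams.grab_frame('top');cv2.imwrite('pics/t1.png',cv2.resize(f[205:325,195:435],None,fx=3.3,fy=3.3,interpolation=2))"
```

```text
time_s: 14.52
tcp_pos: [0.616, 0.1542, 0.1023]
orientation: [2.577, 1.797, -0.0]
wrist_force: [1.0, 0.0, 1.1]
opening: -0.0002
gripper_force: 0.0
p 18.8 38.9 z 0.1023 yaw_y -20.2 blade a 107.9 [1.04089277 0.0437658  1.14177603] 14.5167
```

Estimated contact angle is about 107°, past the half-way point of 105°, and there is no force, so it has probably snapped. I'll back off, lift and look.

```bash
python3 -m jog '[3,0,0,0,4,0,0,0,4,0,0,0,4,0,0,0,0,0,-10,0,0,0,-15,0,0,0,-15,0,0,0,-15,0,0,0,-15,0,0,0,0,0]' 0 
python3 -m jog '[0,0,-15,0,0,0,-15,0,-10,-10,0,0,-10,-10,0,0,-10,-10,0,0,-10,-5,0,0,-10,0,0,0,-10,0,0,0,-10,0,0,0,0,0,0,0]' 
python3 -c "
from h import *
rel()
m=cams.camera_model('wrist');np.save('w5.npy',m['pose']);f=cams.grab_frame('wrist');cv2.imwrite('pics/w5.png',f)"
```

```text
time_s: 15.4
tcp_pos: [0.6235, 0.1688, 0.1771]
orientation: [2.575, 1.794, 0.01]
wrist_force: [1.2, 0.2, -0.0]
opening: -0.0003
gripper_force: 0.0
time_s: 16.23
tcp_pos: [0.5639, 0.113, 0.2022]
orientation: [2.579, 1.794, -0.001]
wrist_force: [0.1, -0.1, -0.0]
opening: -0.0001
gripper_force: 0.0
p -37.9 4.4 z 0.2022 yaw_y -20.4 blade a 108.1 [ 0.05926796 -0.0707305  -0.03612218] 16.2333
```

View pics/w5.png

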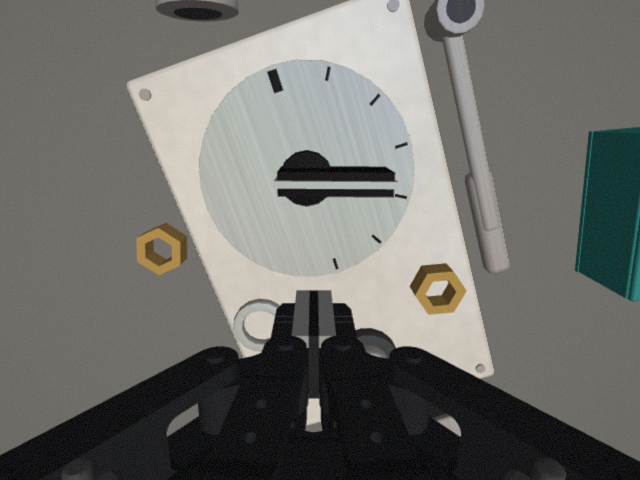

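The pointer sits at about 108–109°, between the 90° mark (401,145) and the 120° mark (401,196), so it isn't seated yet. I'll measure its angle numerically and check whether it creeps.

```bash
cat >> h.py <<'E'
def blade(f,m):
    # ridge: bright strip bounded by black; use black blade mask connected near axis, edges in the upper plane
    P=np.array(m['pose']);c=P[:3,:3].T@(np.array([*A,.108])-P[:3,3]);u=np.array([m['fx']*c[0]/c[2]+m['cx'],m['fy']*c[1]/c[2]+m['cy']])
    k=(f.max(2)<60).astype(np.uint8);n,l,st,ce=cv2.connectedComponentsWithStats(k)
    out=[]
    for i in range(1,n):
        if 150<st[i,4]<4000 and np.linalg.norm(ce[i]-u)<80:
            p=np.argwhere(l==i)[:,::-1].astype(np.float32);(x,y),(w,h),an=cv2.minAreaRect(p)
            b=cv2.boxPoints(((x,y),(w,h),an));e=[(b[1]-b[0]),(b[2]-b[1])];j=int(np.linalg.norm(e[1])>np.linalg.norm(e[0]))
            q0=ray(m,b[j],.108);q1=ray(m,b[j+1],.108);d=q1-q0
            out.append((st[i,4],ce[i].round(0).tolist(),round((87.7-np.degrees(np.arctan2(d[1],d[0])))%180,1)))
    print(u.round(0),out)
E
python3 - <<'E'
from h import *
m=cams.camera_model('wrist');m['pose']=np.load('w5.npy');blade(cv2.imread('pics/w5.png'),m)
E
python3 -m jog '[0,0,0,0,0,0,0,0,0,0,0,0,0,0,0,0,0,0,0,0,0,0,0,0,0,0,0,0,0,0,0,0,0,0,0,0,0,0,0,0]'
python3 - <<'E'
from h import *
m=cams.camera_model('wrist');f=cams.grab_frame('wrist');blade(f,m);cv2.imwrite('pics/w6.png',f)
E
```

```text
[307. 185.] [(np.int32(2123), [328.0, 170.0], np.float64(108.1)), (np.int32(1026), [326.0, 194.0], np.float64(108.0))]
time_s: 17.12
tcp_pos: [0.5641, 0.1148, 0.2023]
orientation: [2.578, 1.796, 0.0]
wrist_force: [0.1, -1.1, -0.2]
opening: 0.0003
gripper_force: 0.0
[308. 188.] [(np.int32(2141), [328.0, 173.0], np.float64(108.5)), (np.int32(1029), [329.0, 197.0], np.float64(108.6))]
```

The pointer is static at about 108°, held by friction near the half-way point. I'll go back the way I came and push on in small steps.

```bash
python3 -m jog '[10,0,0,0,10,0,0,0,10,0,0,0,10,5,0,0,10,10,0,0,10,10,0,0,10,10,0,0,0,0,15,0,0,0,15,0,0,0,0,0]' 0 
python3 -m jog '[0,0,15,0,0,0,15,0,0,0,15,0,0,0,15,0,0,0,10,0,-4,0,0,0,-4,0,0,0,-4,0,0,0,-2,0,0,0,0,0,0,0]' 
python3 -c "
from h import *
rel()"
python3 -m jog '[-1,0,0,0,-1.4,0.6,0,0.035,0,0,0,0,-1.4,0.6,0,0.035,0,0,0,0,-0.7,0.3,0,0.017,0,0,0,0,0,0,0,0,0,0,0,0,0,0,0,0]'
python3 -c "
from h import *
rel()"
```

```text
time_s: 18.0
tcp_pos: [0.6195, 0.1693, 0.1685]
orientation: [-2.575, -1.796, 0.008]
wrist_force: [-1.0, 0.0, -1.2]
opening: -0.0002
gripper_force: 0.0
time_s: 18.83
tcp_pos: [0.617, 0.1547, 0.1036]
orientation: [2.578, 1.794, 0.003]
wrist_force: [0.4, -0.8, 0.4]
opening: 0.0
gripper_force: 0.0
p 19.6 39.6 z 0.1036 yaw_y -20.3 blade a 108.0 [ 0.44587755 -0.78877115  0.42672721] 18.8333
time_s: 19.67
tcp_pos: [0.616, 0.1505, 0.1023]
orientation: [-2.653, -1.683, 0.0]
wrist_force: [0.1, 0.8, -0.0]
opening: 0.0002
gripper_force: 0.0
p 18.8 38.7 z 0.1023 yaw_y -25.2 blade a 112.9 [ 0.083838    0.83183575 -0.02315412] 19.6667
```

```bash
python3 -m jog '[-1.4,0.6,0,0.035,0,0,0,0,-1.4,0.6,0,0.035,0,0,0,0,-1.4,0.6,0,0.035,0,0,0,0,0,0,0,0,0,0,0,0,0,0,0,0,0,0,0,0]'
python3 -c "
from h import *
rel()"
python3 -m jog '[3,0,0,0,4,0,0,0,4,0,0,0,4,0,0,0,0,0,-10,0,0,0,-15,0,0,0,-15,0,0,0,-15,0,0,0,-15,0,0,0,0,0]' 0 
python3 -m jog '[0,0,-15,0,0,0,-15,0,-10,-10,0,0,-10,-10,0,0,-10,-10,0,0,-10,-5,0,0,-10,0,0,0,-10,0,0,0,-10,0,0,0,0,0,0,0]' 
python3 -c "
from h import *
rel()
m=cams.camera_model('wrist');np.save('w7.npy',m['pose']);f=cams.grab_frame('wrist');blade(f,m);cv2.imwrite('pics/w7.png',f)"
```

```text
time_s: 20.5
tcp_pos: [0.6157, 0.146, 0.1023]
orientation: [-2.737, -1.541, 0.0]
wrist_force: [0.1, -0.1, 0.1]
opening: -0.0001
gripper_force: 0.0
p 18.7 38.6 z 0.1023 yaw_y -31.2 blade a 118.9 [ 0.09913958 -0.10088304  0.10155013] 20.5
time_s: 21.33
tcp_pos: [0.6259, 0.1592, 0.1771]
orientation: [2.735, 1.54, 0.01]
wrist_force: [-0.3, -0.2, 1.0]
opening: -0.0
gripper_force: 0.0
time_s: 22.17
tcp_pos: [0.5568, 0.1154, 0.2022]
orientation: [2.739, 1.539, -0.001]
wrist_force: [0.3, 0.3, -0.9]
opening: 0.0001
gripper_force: 0.0
p -38.0 4.1 z 0.2022 yaw_y -31.3 blade a 119.0 [ 0.25875072  0.30233273 -0.92325825] 22.1667
[307. 184.] [(np.int32(2114), [328.0, 170.0], np.float64(120.7)), (np.int32(1046), [327.0, 194.0], np.float64(119.0))]
```

View pics/w7.png

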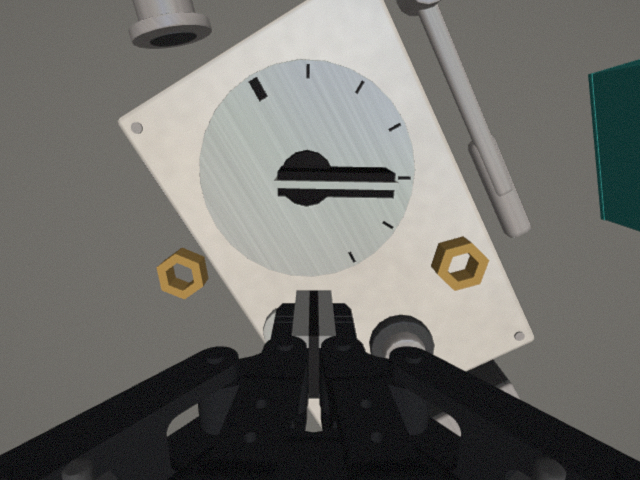

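The blade now lines up with the fifth mark (404,178), which is 120°, the fourth click. I measure 119–120.7°. The button is at (402,340). I'll move above it.

```bash
python3 -m jog '[-8.5,6.4,0,0,-8.5,6.4,0,0,-8.5,6.4,0,0,-8.5,6.4,0,0,-8.5,6.4,0,0,-8.5,6.4,0,0,-8.5,6.4,0,0,-8.5,6.4,0,0,-8.5,6.4,0,0,-8.5,6.4,0,0]'
python3 -m jog '[0,0,8.2,0,0,0,8.2,0,0,0,8.2,0,0,0,8.2,0,0,0,8.2,0,0,0,8.2,0,0,0,8.2,0,0,0,8.2,0,0,0,8.2,0,0,0,8.2,0]'
python3 -m jog '[0,0,3,0,0,0,3,0,0,0,3,0,0,0,2,0,0,0,2,0,0,0,2,0,0,0,2,0,0,0,1,0,0,0,1,0,0,0,0,0]'
```

```text
time_s: 23.05
tcp_pos: [0.5679, 0.0101, 0.2023]
orientation: [-2.738, -1.54, -0.0]
wrist_force: [0.6, 0.1, 0.3]
opening: -0.0004
gripper_force: 0.0
time_s: 23.88
tcp_pos: [0.5678, 0.0113, 0.1195]
orientation: [-2.738, -1.541, 0.0]
wrist_force: [0.3, -0.0, 0.8]
opening: -0.0001
gripper_force: 0.0
time_s: 24.72
tcp_pos: [0.5681, 0.0112, 0.1016]
orientation: [2.738, 1.54, 0.001]
wrist_force: [-1.2, 0.2, 3.6]
opening: -0.0
gripper_force: 1.9
```

```bash
python3 -m jog '[0,0,1,0,0,0,1,0,0,0,0.5,0,0,0,0.5,0,0,0,0,0,0,0,0,0,0,0,0,0,0,0,0,0,0,0,0,0,0,0,0,0]'
```

```text
time_s: 25.55
tcp_pos: [0.5682, 0.0112, 0.0999]
orientation: [2.737, 1.54, 0.001]
wrist_force: [-6.6, -0.2, 13.0]
opening: -0.0002
gripper_force: 6.6
```

The force is 13 N at 6 mm of travel, so the button is bottomed out. I'll release, lift, and check the scene.

```bash
python3 -m jog '[0,0,-2,0,0,0,-4,0,0,0,-8,0,0,0,-15,0,0,0,-15,0,0,0,-15,0,0,0,-15,0,0,0,-15,0,0,0,-15,0,0,0,0,0]'
python3 -m jog '[-10,-15,-4,0,-10,-15,-4,0,-10,-15,-4,0,-10,-15,-4,0,-10,-15,-4,0,-10,-15,-4,0,-10,-15,-4,0,0,0,0,0,0,0,0,0,0,0,0,0]'
python3 -c "
from h import *
m=cams.camera_model('wrist');f=cams.grab_frame('wrist');blade(f,m);t=cams.grab_frame('top');blade(t,cams.camera_model('top'))
cv2.imwrite('pics/t9.png',t)"
```

```text
time_s: 26.38
tcp_pos: [0.5695, 0.0111, 0.2057]
orientation: [2.735, 1.539, 0.006]
wrist_force: [0.9, -0.2, 1.5]
opening: -0.0001
gripper_force: 0.0
time_s: 27.22
tcp_pos: [0.442, 0.0059, 0.2299]
orientation: [-2.738, -1.54, -0.0]
wrist_force: [-0.4, -1.1, 0.3]
opening: 0.0
gripper_force: 0.0
[ 386. -116.] []
[254. 261.] []
```

View pics/t9.png

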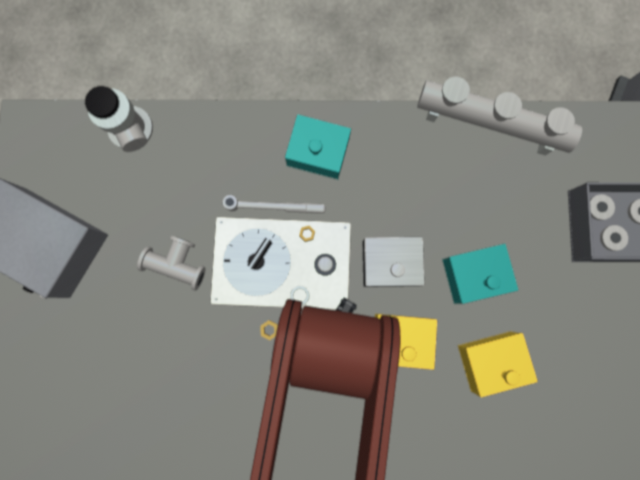

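The pointer at (262,250) is at the fourth click, every loose part is where it was, and the button at (325,264) is out. I'll hand it in.

```bash
python3 -c "
from workcell import finish_job
print(finish_job())"
```

```text
the job is handed in; nothing more can be done
None
```

I turned the selector back to its stop and then on to the fourth click (measured 119–121°), pressed the start button fully in and released it, left the loose parts and the lid undisturbed, and handed the job in at about 27 s; no verdict came back.

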